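Sweep spacer rings through the gate of a sorting stand

ROBOT

A 7-joint arm with a two-finger parallel gripper is mounted at the origin on a cart in front of the work surface, level with it; the furniture and walls round the work are solid. World frame = base frame: x ahead of the robot, y to its left, z up, the work surface at z = 0. Lengths are in mm, angles in degrees, forces in N, time in s.
With the tool pointing down it reaches from about 350 to 775 mm from the base axis. Payload 3.1 kg.
Tool frame: the origin (TCP) lies midway between the tips of the shut fingers; the grasp point (between the pads) lies 19 mm behind it; z points along the fingers, y is the direction in which the jaws open and shut (so a half turn about z gives the same grasp; the last joint's range is limited). The gripper opens to 85 mm and grips with 20 to 120 N. Pads are 22 mm wide; open, the fingers measure 114 mm over their backs; the gripper's body (76 mm by 85 mm) begins 54 mm behind the grasp point. The pads swing forward as they close: fully open they stand 13 mm farther back than shut.
Start: joints at [65.678, 17.813, 0.802, 86.603, -0.252, 75.585, -1.558], TCP at [205.469, -510.196, 231.304] pointing down, gripper open.
Joint ranges: [-154.91, 154.91], [-16.99, 109.72], [-72.82, 74.43], [7.12, 147.25], [-82.49, 262.49], [11.32, 116.49], [-174.64, 174.64]. Speed limits (degrees/s): [159.86, 159.86, 180, 180, 180, 180, 180].

INTERFACE

Orientations are given as [roll, pitch, yaw] about the fixed x, y, z axes, in that order (R = Rz(yaw) Ry(pitch) Rx(roll)).
In Python, from workcell import env gives the robot as it stands. The module is installed in compiled form; this text tells all that it offers. Calls block until the motion is done:
- env.move_pose(position, orientation): joint-space move of the TCP to a pose.
- env.move_l(position, orientation=None, v=150, until_force=None): straight line of the TCP; orientation=None keeps the orientation; v is the mean speed in mm/s. With until_force (N) it stops when the force on the tool has changed by that much, and returns True; else False.
- env.goto_joints(angles): joint-space move.
- env.release() and env.close(): open the fingers fully, or close them until they stop; the grip force is fixed at half the most.
- env.pause(seconds).
- env.inverse_kinematics(position, orientation): joint angles nearest the present ones, or None.
- env.get_image(name): name is "scene" or "top" or "wrist"; returns a dict with "img" (384x512x3 uint8, red, green, blue), "vertical_fov" (degrees; the focal length in pixels is half the picture's height over the tangent of half this angle, whatever the lens; pixels are square), "cx", "cy" (the principal point, pixels), "extrinsics" (4x4, takes a point from world to camera coordinates). Camera axes: x right, y up, looking along -z (the intrinsics and any distortion apply to the point x, -y, -z); pixel columns grow to the right and rows downward; lengths in mm; the calibration is good to about 2 mm. A picture is of the moment at which its call begins. There is no depth.
A pose or a line that the arm cannot do raises env.Unreachable and nothing moves.
- env.close_job(): hands the job in, once; it reports no verdict.
Readings, each from a call of its own:
- env.get_t(): time.
- env.get_joints(): joint angles.
- env.get_joint_vel(): joint speeds.
- env.get_effort(): joint torques, N m.
- env.get_tool_pos(): TCP position.
- env.get_eef_rot(): TCP orientation.
- env.get_contact_force(): force on the tool from outside, world axes, zero at the start.
- env.get_moment(): the same for the moment, N m.
- env.get_gripper_width(): finger opening in mm.
Only numpy, scipy, OpenCV 4.12 (cv2) and the standard library are available. Lean on these libraries where they do the work, as an engineer would, in place of code of your own. Each camera call takes 0.05 s, during which the arm holds its last target.

TASK

Sweep the three loose steel rings across the deck of the sorting stand and through its gate, one after the other, so that each drops into the collecting slot behind the gate. Only push them along the deck with the fingers: do not pick any of them up, and leave the two dropper bottles and the tape roll beside the stand where they are.

Things in the scene. Friction and masses are not known exactly. Their poses are not given: they have to be found in the camera images.
- sorting_stand: fixed sorting stand: flat white deck on four legs, top 60 mm above the table. Origin at table height below the middle of the gate; x points from the deck through the gate into the slot (away from the robot, within 20 deg), z up. Deck: x -212 to 0 mm, y -115 to 115 mm; rims 5 mm wide, 6 mm high above the deck along its sides and near edge (x = -212)
- gate (a point): middle of the gate, at deck height where the deck ends (stand x = 0). A wall, 5 mm thick (stand x = 0 to 5 mm) and 12 mm high above the deck, closes the deck's far edge, but for this 44 mm wide opening (y = -22 to 22 mm) between two upright round posts, 8 mm diameter, as high as the wall (x = 0 to 8 mm). Axes as the stand's
- slot (a point): centre of the floor of the collecting slot, an open grey pocket right behind the gate: inside x = 0 to 66 mm, y = -30 to 30 mm of the stand's frame, floor 56 mm below the deck, side walls 12 mm and back wall 16 mm higher than the deck. A ring pushed with its centre past x = 0 tips over the deck's edge and falls in. Axes as the stand's
- ring_1: steel spacer ring (like a thick washer) lying flat on the deck, outer diameter 32 mm, hole 14 mm, 10 mm thick, 40 g (varies); origin at the centre of its underside, z axis along the ring's axis. The three rings are alike; this one starts near the left (+y) side of the deck
- ring_2: steel spacer ring (like a thick washer) lying flat on the deck, outer diameter 32 mm, hole 14 mm, 10 mm thick, 40 g (varies); origin at the centre of its underside, z axis along the ring's axis. The three rings are alike; this one starts near the middle of the deck, roughly in line with the gate
- ring_3: steel spacer ring (like a thick washer) lying flat on the deck, outer diameter 32 mm, hole 14 mm, 10 mm thick, 40 g (varies); origin at the centre of its underside, z axis along the ring's axis. The three rings are alike; this one starts near the right (-y) side of the deck
- dropper_1: small dropper bottle with screw cap, 30 mm diameter, 62 mm high, to the left of the stand; a bystander standing on the table, not part of the work; origin at the centre of its underside
- dropper_2: small dropper bottle with screw cap, 30 mm diameter, 60 mm high, to the right of the stand; a bystander standing on the table, not part of the work; origin at the centre of its underside
- tape_roll_1: roll of label tape lying flat, 58 mm diameter, 19 mm high, to the right of the stand's near end; a bystander standing on the table, not part of the work; origin at the centre of its underside
Mind the look-alikes: they are no part of the job. What is shaped like the ring_2 but purple is not meant.

How it is judged:
By the outcome, as a careful person would: the job done as asked, in the order asked, and still so for the second after the job is handed in, with the robot touching nothing.
It also fails if it takes over 72 s, if anything falls off the work surface, if the arm or the gripper's body presses on something with over 40 N, if the wrist force passes 120 N, or if a joint passes its speed limit or range.

## Working session

There is one attempt and no reset: what is moved stays moved. The work goes in short steps, each a Python script; the robot and the scene stay as the last script left them, time stands still between calls to the robot, and variables do not carry over. Pictures are saved under pics/ and viewed, and the job is handed in when it is done.

```bash
mkdir -p pics
cat > h.py <<'E'
import numpy as np, cv2
from workcell import env
def snap(n,f):
    d=env.get_image(n); cv2.imwrite('pics/'+f,d['img'][:,:,::-1]); 
    import pickle; pickle.dump(d,open('pics/'+f+'.pkl','wb')); return d
E
python3 - <<'E'
from h import *
for n in ['scene','top','wrist']:
    d=snap(n,n+'0.png'); print(n,{k:v for k,v in d.items() if k!='img'})
print(env.get_t())
E
```

```text
scene {'vertical_fov': 42.236600140496286, 'cx': 257.6803797418483, 'cy': 196.66012986037558, 'extrinsics': array([[-4.21731891e-01, -9.06662305e-01,  1.02799054e-02,
         2.04303010e+02],
       [ 6.60222755e-01, -2.99290653e-01,  6.88862119e-01,
        -4.02190552e+02],
       [-6.21488637e-01,  2.97302151e-01,  7.24819498e-01,
        -8.10273530e+02],
       [ 0.00000000e+00,  0.00000000e+00,  0.00000000e+00,
         1.00000000e+00]])}
top {'vertical_fov': 56.703188185953465, 'cx': 254.09176958968385, 'cy': 197.0570568438049, 'extrinsics': array([[-2.89991391e-03, -9.99950198e-01,  9.54944110e-03,
        -7.58927917e+00],
       [ 9.86110310e-01, -1.27366206e-03,  1.66086827e-01,
        -5.38385698e+02],
       [-1.66066393e-01,  9.89843982e-03,  9.86064893e-01,
        -8.54704905e+02],
       [ 0.00000000e+00,  0.00000000e+00,  0.00000000e+00,
         1.00000000e+00]])}
wrist {'vertical_fov': 59.36201511230175, 'cx': 253.04636204342415, 'cy': 190.07999822673392, 'extrinsics': array([[ 3.72488618e-01, -9.28035071e-01, -1.77075550e-03,
        -5.48843206e+02],
       [ 8.78834008e-01,  3.53352372e-01, -3.20613298e-01,
         4.08345019e+01],
       [ 2.98166086e-01,  1.17868604e-01,  9.47208518e-01,
        -3.81644720e+02],
       [ 0.00000000e+00,  0.00000000e+00,  0.00000000e+00,
         1.00000000e+00]])}
0.15
```

Run:
```python
import cv2
a=cv2.imread('pics/top0.png'); cv2.imwrite('pics/top0b.png',cv2.resize(a,(768,576),interpolation=cv2.INTER_CUBIC))
```

```text
(no output)
```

View pics/top0b.png

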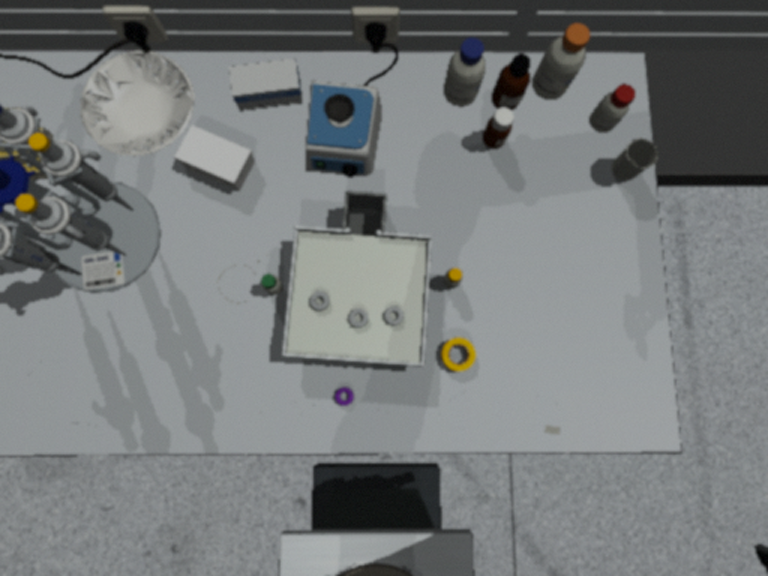

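View pics/scene0.png

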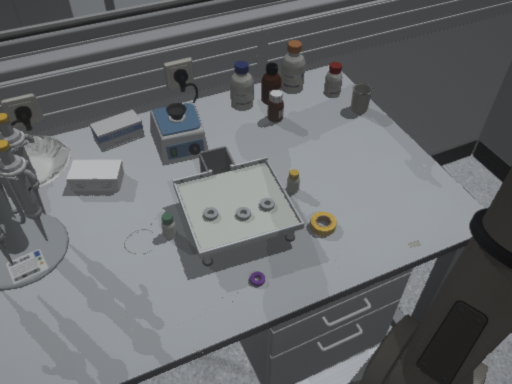

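Run:
```python
import cv2
a=cv2.imread('pics/top0.png')[120:250,180:300]; cv2.imwrite('pics/top0c.png',cv2.resize(a,None,fx=4.6,fy=4.6,interpolation=cv2.INTER_CUBIC))
a=cv2.imread('pics/scene0.png')[140:275,160:310]; cv2.imwrite('pics/scene0c.png',cv2.resize(a,None,fx=4.4,fy=4.4,interpolation=cv2.INTER_CUBIC))
```

```text
(no output)
```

View pics/top0c.png

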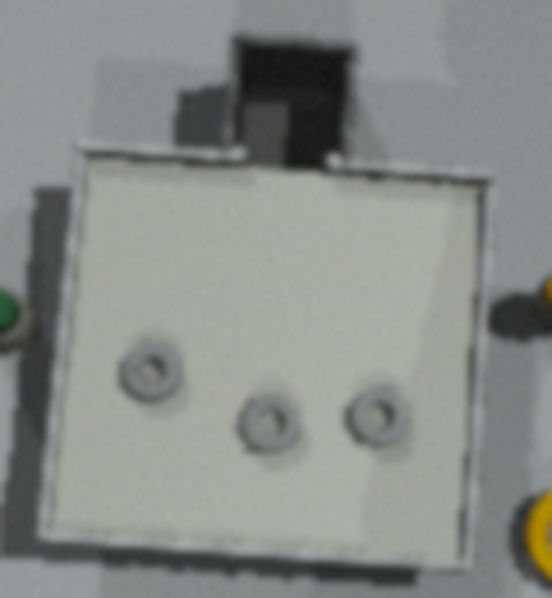

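View pics/scene0c.png

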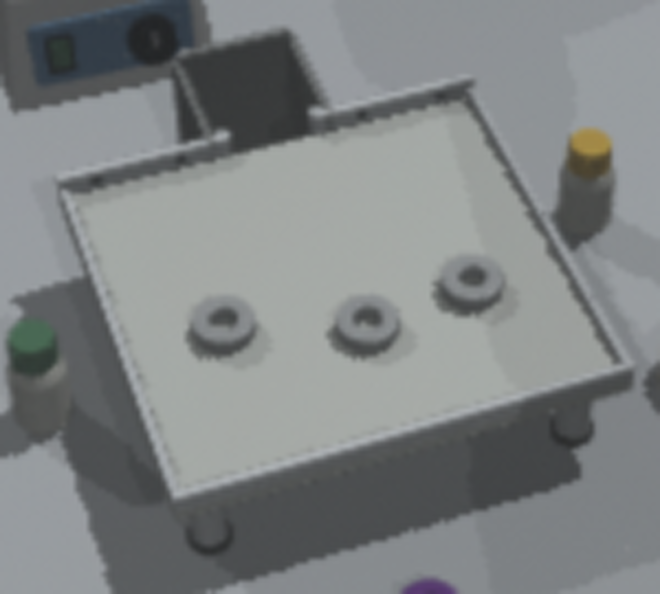

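```bash
cat >> h.py <<'E'
import pickle
from scipy.optimize import least_squares
def ray(d,u,v,z):
    f=d['img'].shape[0]/2/np.tan(np.radians(d['vertical_fov'])/2)
    E=d['extrinsics'];R=E[:3,:3];t=E[:3,3]
    c=-R.T@t; r=R.T@np.array([(u-d['cx'])/f,-(v-d['cy'])/f,-1])
    return c+r*(z-c[2])/r[2]
def proj(d,P):
    f=d['img'].shape[0]/2/np.tan(np.radians(d['vertical_fov'])/2)
    E=d['extrinsics'];p=E[:3,:3]@np.array(P)+E[:3,3]
    return np.array([d['cx']+f*p[0]/-p[2],d['cy']+f*p[1]/p[2]])
E
cat > m.py <<'E'
from h import *
T=pickle.load(open('pics/top0.png.pkl','rb'));S=pickle.load(open('pics/scene0.png.pkl','rb'))
def tp(p): return (p[0]/4.6+180-.4,p[1]/4.6+120-.4)
def sp(p): return (p[0]/4.4+160-.4,p[1]/4.4+140-.4)
obj=[(4,115,72),(4,-115,72),(-210,113,66),(-210,-113,66),(4,26,72),(4,-26,72)]
tpx=[(82,150),(490,181),(42,538),(468,566),(240,157),(333,162)]
spx=[(62,182),(470,84),(178,494),(628,368),(224,138),(316,115)]
for nm,d,px in (('top',T,[tp(p) for p in tpx]),('scene',S,[sp(p) for p in spx])):
    W=np.array([ray(d,*p,o[2])[:2] for p,o in zip(px,obj)]); O=np.array(obj)[:,:2]
    def f(q):
        c,s=np.cos(q[2]),np.sin(q[2]); return (O@np.array([[c,s],[-s,c]])+q[:2]-W).ravel()
    r=least_squares(f,[600,0,0]); q=r.x; print(nm,q[:2],np.degrees(q[2])); print(r.fun.reshape(-1,2).round(1).tolist())
    c,s=np.cos(q[2]),np.sin(q[2])
    rp=[tp(p) for p in [(150,368),(269,420),(378,414)]] if nm=='top' else [sp(p) for p in [(223,321),(367,321),(472,280)]]
    for p in rp:
        w=ray(d,*p,70)[:2]; print('ring',w.round(1),'stand',(np.array([[c,s],[-s,c]])@(w-q[:2])).round(1))
E
python3 m.py
```

```text
top [637.81105753  22.25561302] -4.26310567380857
[[2.6, 3.7], [2.9, -3.9], [-1.3, 0.6], [-3.0, -0.7], [-0.1, 0.8], [-1.1, -0.5]]
ring [528.   94.2] stand [-114.9   63.6]
ring [499.9  30.7] stand [-138.1   -1.8]
ring [503.1 -27.2] stand [-130.7  -59.3]
scene [638.12661592  21.35658531] -4.4942362922186
[[2.9, 2.1], [3.6, -4.1], [-2.9, 2.4], [-2.1, -0.9], [-0.5, 0.8], [-1.0, -0.3]]
ring [526.8  92.5] stand [-116.6   62.2]
ring [497.9  29. ] stand [-140.4   -3.3]
ring [501.3 -29.1] stand [-132.4  -61. ]
```

```bash
cat >> h.py <<'E'
G=np.array([638.,21.8]);YAW=-4.4
def s2w(p):
    c,s=np.cos(np.radians(YAW)),np.sin(np.radians(YAW)); return np.array([[c,-s],[s,c]])@np.array(p,float)+G
def w2s(p):
    c,s=np.cos(np.radians(YAW)),np.sin(np.radians(YAW)); return np.array([[c,s],[-s,c]])@(np.array(p,float)-G)
def push(a,b,flip=0,gap=7,off=27,v=50,zs=63.5,zt=110,retr=6):
    a=np.array(a,float);b=np.array(b,float);u=(b-a)/np.linalg.norm(b-a)
    yaw=np.degrees(np.arctan2(u[1],u[0]))+YAW+flip; o=[180,0,yaw]
    P0=s2w(a-u*(off+gap));P1=s2w(b-u*off);P2=s2w(b-u*(off+retr))
    env.move_pose([*P0,zt],o)
    print('above',env.get_tool_pos(),env.get_eef_rot())
    if env.move_l([*P0,zs],o,v=100,until_force=8): print('HIT down',env.get_tool_pos()); return
    h=env.move_l([*P1,zs],o,v=v,until_force=25); print('push hit',h,env.get_tool_pos(),env.get_contact_force())
    env.move_l([*P2,zs],o,v=100); env.move_l([*P2,zt],o,v=150)
E
python3 - <<'E'
from h import *
print(env.get_eef_rot(),env.get_tool_pos())
R1=(-115.7,62.9);b=(-35,0)
for fl in (0,180):
  for (p,ang) in ((R1,-38),((-35,0),0),((-138,-2),0),((-131.5,-60),32)):
    q=env.inverse_kinematics([*s2w(p),64],[180,0,ang+YAW+fl]); print(fl,ang,None if q is None else np.round(q))
E
```

```text
[-1.79892707e+02  3.45560211e-03  2.19392645e+01] [ 205.25162214 -509.65097888  230.45014305]
0 -38 [   9.   28.  -27.  101.   15.   55. -157.]
0 0 [  12.   34.  -24.   90.   15.   59. -110.]
0 0 [  19.   25.  -31.  106.   16.   53. -114.]
0 32 [ 23.  25. -28. 106.  14.  53. -74.]
180 -38 [ 19.  32. -43. 100.  25.  58.  15.]
180 0 [ 24.  39. -43.  89.  29.  63.  60.]
180 0 [ 27.  28. -42. 106.  22.  55.  60.]
180 32 [ 46.  36. -62. 105.  36.  61.  87.]
```

Run:
```python
from h import *
env.close(); print(env.get_gripper_width())
env.move_pose([*s2w((-140,83)),200],[180,0,-42.4+180])
push((-115.7,62.9),(-35,0),flip=180)
p=env.get_tool_pos(); env.move_l([p[0]-110,p[1]-40,200],v=250)
snap('top','t1.png');snap('scene','s1.png');snap('wrist','w1.png')
for n,sl,k in (('t1',(slice(120,250),slice(180,300)),4.6),('s1',(slice(140,275),slice(160,310)),4.4)):
    cv2.imwrite(f'pics/{n}c.png',cv2.resize(cv2.imread(f'pics/{n}.png')[sl],None,fx=k,fy=k,interpolation=cv2.INTER_CUBIC))
print(env.get_t(),env.get_joints())
```

```text
0.1471123368800001
above [502.51897882 115.8091414  110.09738953] [-1.79975691e+02 -3.12869022e-02  1.37613678e+02]
push hit False [583.10251651  42.67156707  63.50141462] [ 0.41002628  0.12287261 -0.21496636]
8.3833 [ 40.02888738  15.8679762  -51.80952145 100.21224773  13.0710506
  70.38984591  32.54302126]
```

View pics/t1c.png

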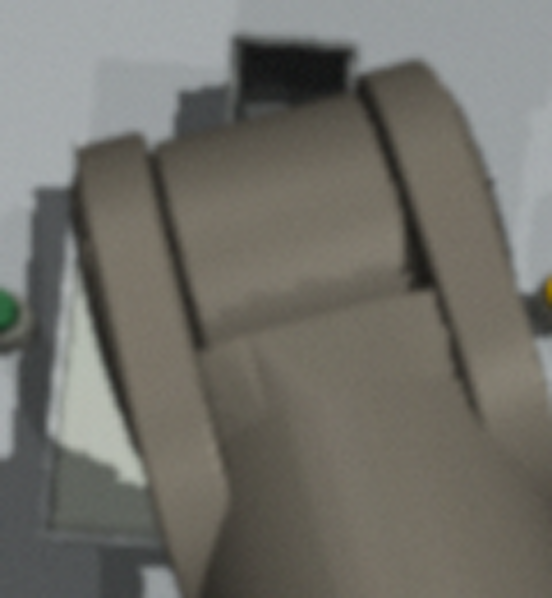

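View pics/s1c.png

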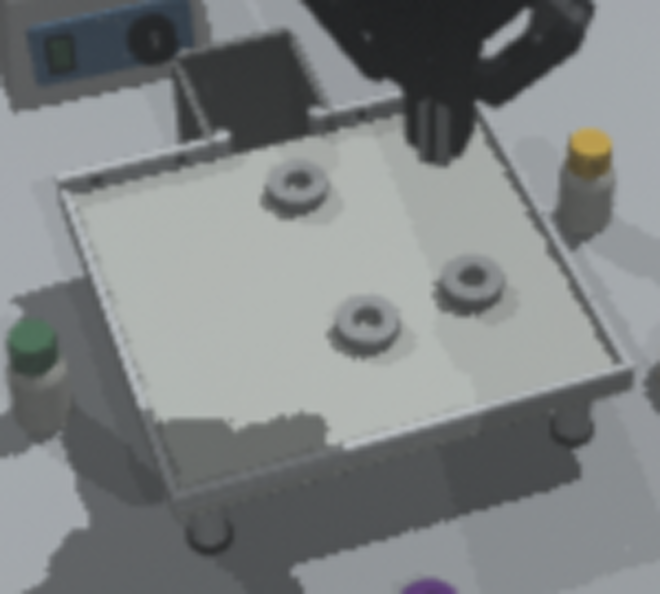

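View pics/w1.png

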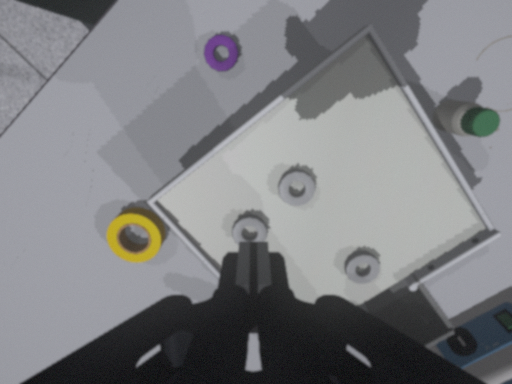

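Run:
```python
from h import *
S=pickle.load(open('pics/s1.png.pkl','rb'))
for p in [(297,184),(367,321),(472,280),(224,138),(316,115)]:
    z=70 if p[1]>150 and p[1]!=138 else 72
    w=ray(S,p[0]/4.4+159.6,p[1]/4.4+139.6,z)[:2]; print(w,w2s(w))
```

```text
[599.14552814  23.75745807] [-38.89013239  -1.02918837]
[497.943958    29.02834117] [-140.19781345   -3.53792596]
[501.31971394 -29.0805598 ] [-132.37394829  -61.2165809 ]
[644.6159721   46.14501983] [ 4.72874693 24.78083998]
[641.07342046  -4.57475216] [  5.08780768 -26.0612294 ]
```

```bash
cat >> h.py <<'E'
def look(k,move=True):
    if move:
        w=s2w((-150,-75)); env.move_l([*w,190],v=250)
    snap('scene',f's{k}.png')
    cv2.imwrite(f'pics/s{k}c.png',cv2.resize(cv2.imread(f'pics/s{k}.png')[140:275,160:310],None,fx=4.4,fy=4.4,interpolation=cv2.INTER_CUBIC))
    print('t',env.get_t())
def sc(*p):
    S=pickle.load(open('pics/scene0.png.pkl','rb'))
    return w2s(ray(S,p[0]/4.4+159.6,p[1]/4.4+139.6,70)[:2])+[0,.6]
E
python3 - <<'E'
from h import *
push((-39,-.5),(12,0),flip=180)
look(2)
E
```

```text
above [564.44613738  27.50972073 109.29471494] [ 1.79927316e+02 -1.58085077e-01  1.76099334e+02]
push hit False [622.77269469  22.68430008  63.48199775] [-0.0193338   0.4146894  -0.43398984]
t 12.4833
```

View pics/s2c.png

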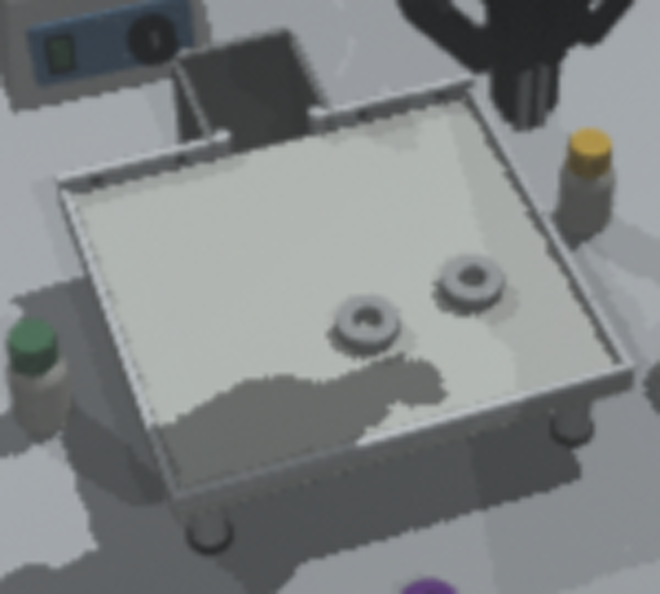

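Ring 1 is gone from the deck and into the slot; rings 2 and 3 haven't moved, at crop (367,321) and (472,280). Next is ring 2.

Run:
```python
from h import *
push((-139.5,-2.6),(-35,0),flip=180)
look(3)
```

```text
above [464.5435352   33.08046023 109.07149368] [ 1.79944497e+02 -9.46453279e-02  1.77212887e+02]
push hit False [576.04658749  25.90852046  63.53352297] [-0.54868411  0.23184166 -0.73574577]
t 17.4583
```

View pics/s3c.png

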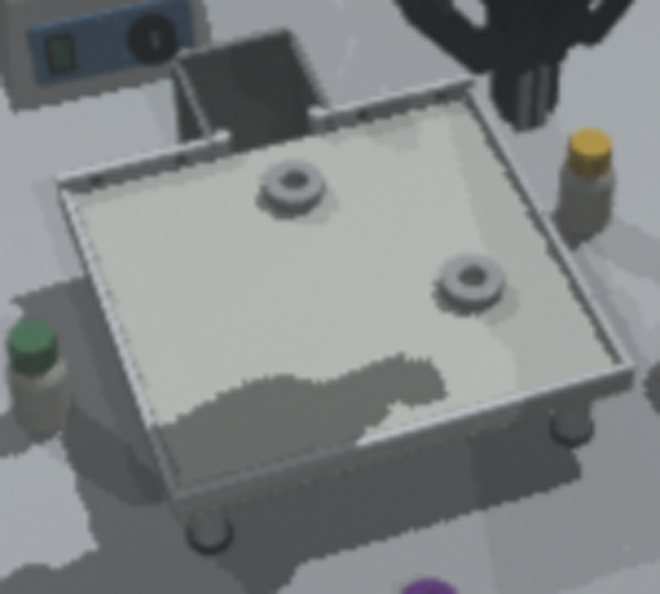

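Ring 2 is in front of the gate at crop (293,185).

Run:
```python
from h import *
c=sc(293,185); print(c)
push(c,(12,0),flip=180)
look(4)
```

```text
[-38.88365676   1.72924512]
above [565.05447392  31.87195181 108.6206651 ] [ 1.79966156e+02 -1.65090797e-01  1.73830834e+02]
push hit False [622.86926016  23.93984568  63.51929291] [ 0.38186699 -0.08857066  0.3909589 ]
t 21.575
```

View pics/s4c.png

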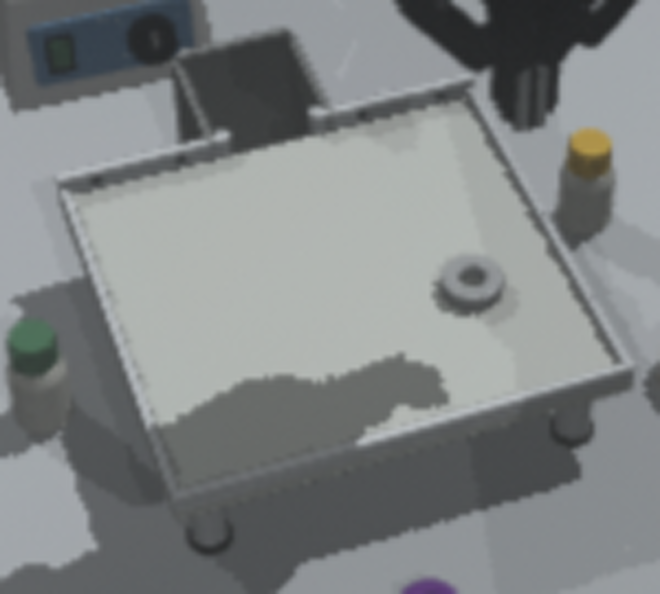

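Ring 2 has dropped. Now ring 3.

Run:
```python
from h import *
push((-131.5,-60.2),(-35,0),flip=180)
print(env.get_joints())
look(5)
```

```text
above [472.65262458 -42.73138708 109.68919375] [ 1.79870857e+02  3.92968050e-02 -1.52526433e+02]
push hit False [579.10104393  11.89601281  63.52634295] [ 0.38329153 -0.062964    0.37449156]
[ 35.68131108  38.90431095 -59.02593517  91.21874676  34.9617256
  70.11629117  87.52178604]
t 26.7
```

View pics/s5c.png

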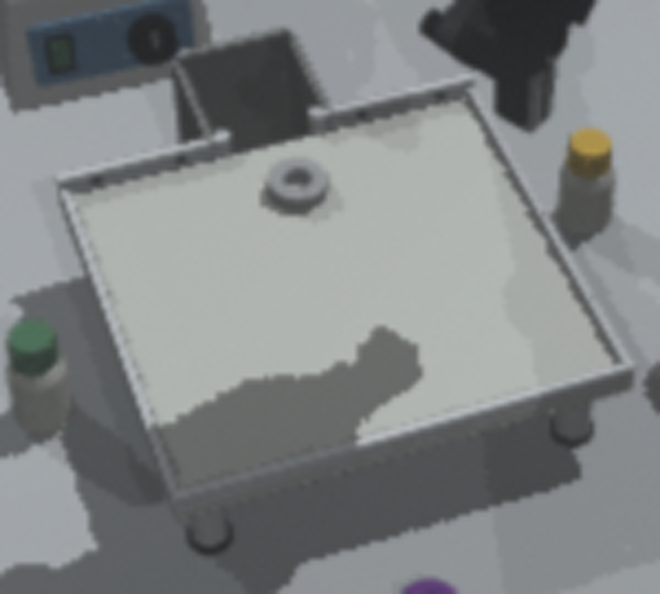

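Ring 3 is in front of the gate at crop (297,183). I'll push it through, then back the arm off to clear the top view.

Run:
```python
from h import *
c=sc(297,183); print(c)
push(c,(12,0),flip=180)
look(6)
env.move_pose([300,-380,230],[180,0,100])
snap('top','t6.png'); snap('scene','s7.png')
cv2.imwrite('pics/t6c.png',cv2.resize(cv2.imread('pics/t6.png')[120:250,180:300],None,fx=4.6,fy=4.6,interpolation=cv2.INTER_CUBIC))
a=cv2.imread('pics/t6.png')[125:162,225:265]; cv2.imwrite('pics/t6d.png',cv2.resize(np.clip(a.astype(float)*2.5,0,255).astype('uint8'),None,fx=12,fy=12,interpolation=cv2.INTER_CUBIC))
print(env.get_t())
```

```text
[-38.19497981  -0.65666377]
above [565.55023553  27.06630334 109.07053422] [ 1.79997080e+02 -1.17818041e-01  1.76527999e+02]
push hit False [622.74682674  22.61470794  63.48692087] [ 0.31768213  0.30830303 -0.31005934]
t 30.8833
32.425
```

View pics/t6c.png

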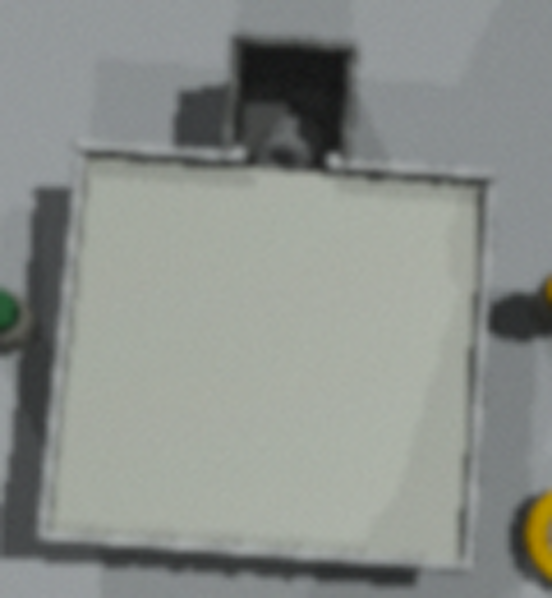

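View pics/t6d.png

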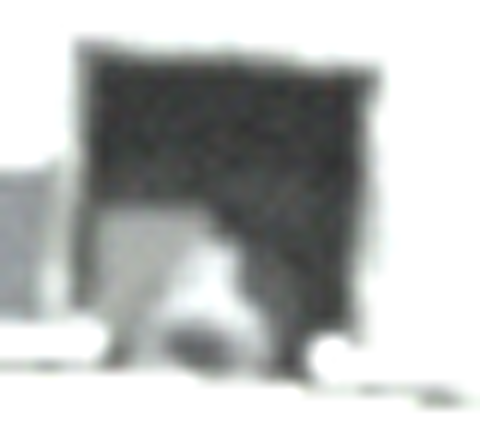

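View pics/s7.png

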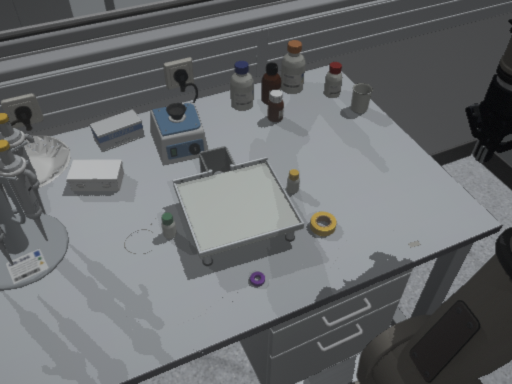

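Run:
```python
from h import *
env.move_pose([560,-40,300],[180,0,180]); print(env.get_t())
d=snap('wrist','w8.png'); print(proj(d,[*s2w((33,0)),4]),proj(d,[*s2w((0,0)),60]))
a=cv2.imread('pics/s7.png')[140:190,190:250]; cv2.imwrite('pics/s7d.png',cv2.resize(np.clip(a.astype(float)*1.8,0,255).astype('uint8'),None,fx=10,fy=10,interpolation=cv2.INTER_CUBIC))
```

```text
34.0167
[296.82910601 219.4351608 ] [305.43946414 213.26632195]
```

View pics/w8.png

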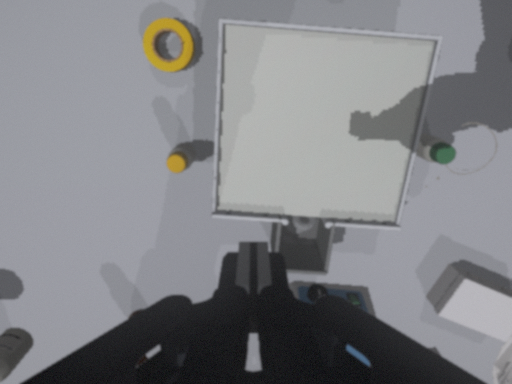

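View pics/s7d.png

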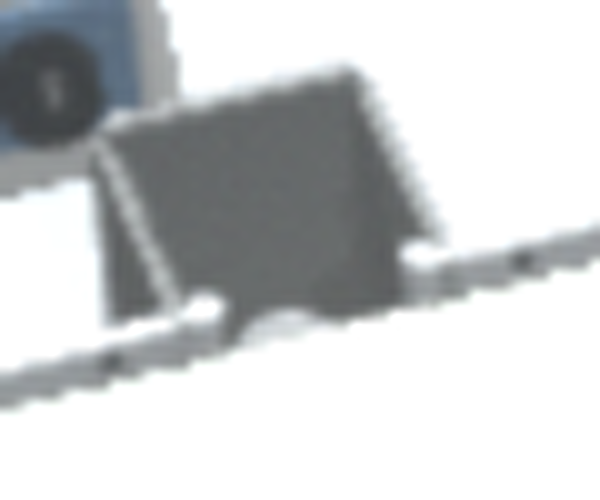

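Run:
```python
from h import *
env.move_pose([570,10,200],[180,0,180]); print(env.get_t())
d=snap('wrist','w9.png'); print(np.linalg.inv(d['extrinsics'])[:3,3],proj(d,[*s2w((33,0)),4]),proj(d,[*s2w((0,0)),60]))
env.move_pose([640,-60,200],[180,0,100]); print(env.get_t())
d=snap('wrist','w10.png'); print(np.linalg.inv(d['extrinsics'])[:3,3],proj(d,[*s2w((33,0)),4]),proj(d,[*s2w((0,0)),60]))
```

```text
34.5917
[487.68588093   9.02850277 343.80641247] [262.77968391 246.34547922] [267.28117177 243.76910319]
35.6917
[625.80098374  21.67763443 344.39889494] [297.5790089   86.78285273] [267.07931897  78.28142153]
```

View pics/w9.png

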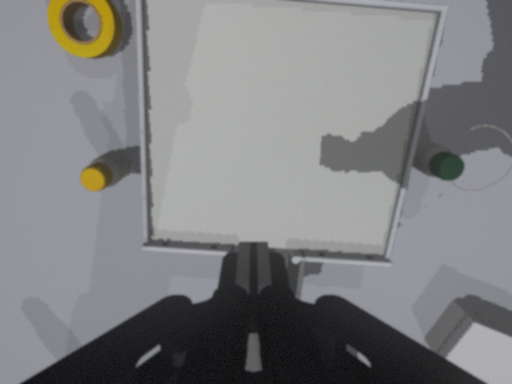

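View pics/w10.png

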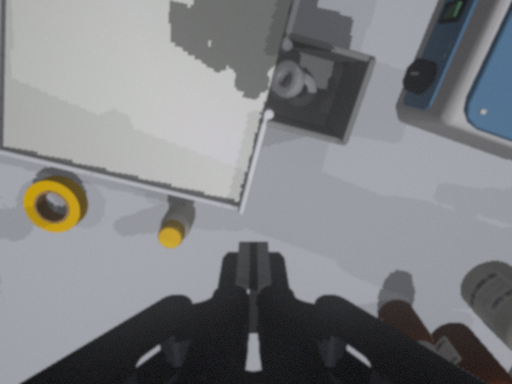

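Run:
```python
from h import *
a=cv2.imread('pics/w10.png')[25:150,250:385]; cv2.imwrite('pics/w10c.png',cv2.resize(np.clip(a.astype(float)*1.7,0,255).astype('uint8'),None,fx=4.5,fy=4.5,interpolation=cv2.INTER_CUBIC))
```

```text
(no output)
```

View pics/w10c.png

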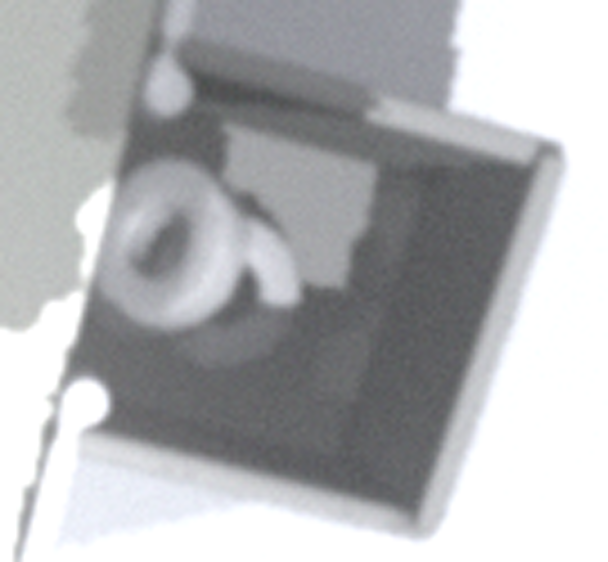

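Run:
```python
from h import *
d=pickle.load(open('pics/w10.png.pkl','rb'));E=d['extrinsics']
u,v=250+172/4.5-.4,25+243/4.5-.4
f=336.9
for z in (10,20,30,40,50,60,70):
    P=ray(d,u,v,z); dep=-(E[:3,:3]@P+E[:3,3])[2]; print(z,w2s(P[:2]).round(1),'diam px*4.5',32*f/dep*4.5)
# post check, top 72, y=-26 x=4
for y in (26,-26): print((proj(d,[*s2w((4,y)),72])-[250,25]+.4)*4.5)
T=pickle.load(open('pics/t6.png.pkl','rb'))
for z in (20,40,60): print('top',z,w2s(ray(T,285/4.6+179.6,152/4.6+119.6,z)[:2]))
S=T=pickle.load(open('pics/s7.png.pkl','rb'))
for z in (20,40,60): print('scene far rim',z,w2s(ray(S,219,171,z)[:2]))
```

```text
10 [21.2  4.8] diam px*4.5 152.76770021437713
20 [20.2  4.6] diam px*4.5 157.47695485725154
30 [19.2  4.4] diam px*4.5 162.4857814591024
40 [18.2  4.2] diam px*4.5 167.82370430178057
50 [17.2  4.1] diam px*4.5 173.52425913353255
60 [16.2  3.9] diam px*4.5 179.62569842251398
70 [15.2  3.7] diam px*4.5 186.17185082087553
[146.10336939  88.06178438]
[ 64.88750241 398.66481692]
top 20 [23.97676491  4.01598117]
top 40 [18.04361085  3.03660185]
top 60 [12.11045678  2.05722254]
scene far rim 20 [51.07588856 -7.7677252 ]
scene far rim 40 [30.64474698 -2.29931243]
scene far rim 60 [10.2136054   3.16910033]
```

Run:
```python
from h import *
for n in('top',):
    a=cv2.imread('pics/top0.png').astype(int);b=cv2.imread('pics/t6.png').astype(int)
    for nm,(x0,x1,y0,y1) in dict(d1=(172,186,180,198),d2=(294,312,174,196),tape=(290,322,220,252)).items(): print(nm,abs(a-b)[y0:y1,x0:x1].mean())
env.move_pose([400,-250,250],[180,0,100])
print(env.get_t(),env.get_contact_force()); env.close_job()
```

```text
d1 1.3677248677248677
d2 2.8686868686868685
tape 1.7620442708333333
36.925 [-0.34947813 -0.1817156   0.46178786]
the job is handed in; nothing more can be done
```

I swept the three rings through the gate in the order 1, 2, 3, using only the closed fingers. Each was first pushed to just in front of the gate, then straight through. The job was handed in at about 37 s, with the arm clear of everything.

**Rings:** The last pictures show an empty deck. Two rings are visible piled in the slot, the upper one with its top about 20 mm below deck level. I did not see the third ring: it must lie underneath, which fits the height of the pile and the fact that no ring shows anywhere else.

**Bystanders:** The two dropper bottles and the tape roll look the same in the top view before and after. The purple look-alike was not touched.

**Disagreements:** The scene and top cameras differed by about 2 mm on ring positions. In the last wrist picture the gate posts appeared about 5 mm off from where the calibration put them. Neither affected the pushes.

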